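# Give the turner the next job by pointing: pattern, then blank

### The arm

A 6-joint arm with a two-finger parallel gripper is mounted at the origin on the work surface. World frame = base frame: x ahead of the robot, y to its left, z up, the work surface at z = 0. Lengths are in mm, angles in rad, forces in N, time in s.
With the tool pointing down it reaches from about 400 to 925 mm from the base axis. Payload 12.5 kg.
Tool frame: the origin (TCP) lies on the mounting face of the last link; the fingertips stand 190 mm ahead of it and the grasp point (between the pads) lies 171 mm ahead of it (env.tcp_to_tips is the distance from the TCP to the fingertips, in mm); x points along the fingers, y is the direction in which the jaws open and shut, and the axes are right-handed (so a half turn about x gives the same grasp; the last joint's range is limited). The gripper opens to 95 mm and grips with 3 to 60 N. Pads are 20 mm wide; open, the fingers measure 119 mm over their backs; the gripper's body (75 mm by 180 mm) begins 59 mm behind the grasp point.
Start: joints at [0.998, 0.491, 1.559, -0, 1.092, -0.106], TCP at [281.247, 558.144, 404.761] pointing down, gripper open.
Joint ranges: [-3.1, 3.1], [-0.84, 2.19], [0.05, 2.79], [-1.13, 4.28], [0.06, 2.93], [-2.69, 2.69]. Speed limits (rad/s): [2.22, 2.22, 2.79, 3.14, 3.14, 3.14].

### API

Orientations are given as [roll, pitch, yaw] about the fixed x, y, z axes, in that order (R = Rz(yaw) Ry(pitch) Rx(roll)).
In Python, from cell import monitor, cams, job, env gives the robot as it stands. The module is installed in compiled form; this text tells all that it offers.
- The arm moves only by the tool apply_moves, never from a script. Its argument "series" is a list of rows, each a list of 3 entries, a list of its own where there are three numbers: the closure, from -1 (fully open) to 1 (shut), so that 0 is half open, then the shift along the tool's x, y, z in cm, then the turn about the tool's x in rad. A call has 1 to 20 rows; each row is the pose to reach, as a shift and turn from the pose commanded when the call began, along the tool's axes at that moment; what a row does not reach only later rows make up. A row lasts 1/8 s, in which the tool goes at most 62.5 mm and 10.7 degrees, less where a joint would pass 70% of its speed; a pose out of reach is approached as far as the arm can. A call with a gripper value outside its range is refused whole. The fingers move at their own pace and stop on an object; the grip force is fixed at half the most. Time passes only in rows, so rows that repeat a pose let the fingers close. It gives the time, the measured TCP pose, the force and the opening at its end, in the units of the state.
- monitor.state(): the state, without advancing time (a new reading comes with each control period).
- cams.read_camera(name): name is "scene" or "top" or "wrist"; returns a dict with "image" (480x640x3 uint8, red, green, blue), "fx", "fy", "cx", "cy" (pixels), "position" and "orientation" of the camera in the world. Camera axes: x right, y down, z forward; pixel columns grow to the right and rows downward; lengths in mm; the calibration is good to about 2 mm. The wrist camera is an equidistant fisheye: a pixel r from the principal point sees the ray r / f radians off the axis. A picture is of the moment at which its call begins. There is no depth.
- job.job_done(): hands the job in, once; it reports no verdict.
The state is a dict: "t": time; "joints": joint angles; "qvel": joint speeds; "tau": joint torques, N m; "eef_pos": TCP position; "tcp_rot": TCP orientation; "ft_force": force on the tool from outside, world axes, zero at the start; "moment": the same for the moment, N m; "opening": opening from 0.0 (shut) to 1.0 (fully open).
Only numpy, scipy, OpenCV 4.12 (cv2) and the standard library are available. Lean on these libraries where they do the work, as an engineer would, in place of code of your own. Each camera call takes 0.05 s, during which the arm holds its last target. There are 200 camera calls.

### The job

Show the wood turner the next job by pointing with the fingertips, without touching anything: first point at the pattern, the tall finial with the long pointed spire, from just above its tip and stay there about two seconds; then point, from just above its upper face near the middle, at the one square blank that is both long enough and thick enough to turn that finial from. Stay over the blank for about two seconds and finish still pointing at it. Do not dip the hand over the other patterns or blanks, and leave everything as it stands.

Things in the scene. Friction and masses are not known exactly. Their poses are not given: they have to be found in the camera images.
- spire_finial: Pattern: the tall finial with a long slender pointed spire, 170 mm tall, 54 mm across its round foot (its greatest width; the rounded tip is 8 mm across). Turned brown wood, loose, stands upright on the pattern board; origin at the centre of its underside, z up its axis. The four stand in a row along the board, 80 mm from centre to centre, in any order.
- ball_finial: Pattern: finial with a plain ball on top, 100 mm tall, ball 60 mm across. Turned brown wood, loose, stands upright on the pattern board; origin at the centre of its underside, z up its axis. The four stand in a row along the board, 80 mm from centre to centre, in any order.
- acorn_finial: Pattern: finial in the form of an acorn, a wide cup under a blunt nut, 110 mm tall, 58 mm across. Turned brown wood, loose, stands upright on the pattern board; origin at the centre of its underside, z up its axis. The four stand in a row along the board, 80 mm from centre to centre, in any order.
- urn_finial: Pattern: finial in the form of an urn with a small knob on its lid, 130 mm tall, 54 mm across. Turned brown wood, loose, stands upright on the pattern board; origin at the centre of its underside, z up its axis. The four stand in a row along the board, 80 mm from centre to centre, in any order.
- spire_finial_top (a point): The very tip of the spire finial, 170 mm above its underside (about 182 mm above the bench).
- ball_finial_top (a point): Top of the ball finial, 100 mm above its underside.
- acorn_finial_top (a point): Top of the acorn finial, 110 mm above its underside.
- urn_finial_top (a point): Top of the urn finial, 130 mm above its underside.
- blank_a: Square-sawn blank of pale wood, 215 mm long, 66 x 66 mm thick, loose, lying on the rubber mat; origin at the centre of its underside, x along its length, y across, z up. The three lie side by side, 95 mm from centre to centre, in any order.
- blank_a_top (a point): Centre of the upper face of this blank, 66 mm above its underside (about 70 mm above the bench); axes as the blank's.
- blank_b: Square-sawn blank of pale wood, 250 mm long, 42 x 42 mm thick, loose, lying on the rubber mat; origin at the centre of its underside, x along its length, y across, z up. The three lie side by side, 95 mm from centre to centre, in any order.
- blank_b_top (a point): Centre of the upper face of this blank, 42 mm above its underside (about 46 mm above the bench); axes as the blank's.
- blank_c: Square-sawn blank of pale wood, 125 mm long, 74 x 74 mm thick, loose, lying on the rubber mat; origin at the centre of its underside, x along its length, y across, z up. The three lie side by side, 95 mm from centre to centre, in any order.
- blank_c_top (a point): Centre of the upper face of this blank, 74 mm above its underside (about 78 mm above the bench); axes as the blank's.
- pattern_board: Fixed plywood board, 170 x 320 x 12 mm, on the bench; the finials stand along its long (y) direction, 35 mm to the +x side of its middle; origin at the centre of its underside. It lies left or right of the robot's middle, with the mat on the other side.
- blank_mat: Fixed black rubber mat, 280 x 285 x 4 mm, on the bench, under the blanks; origin on its underside, near the middle unless said otherwise.
- calipers: Bystander: loose steel calipers lying flat, about 130 x 100 mm, 10 mm high, in front of the finials on the board; origin on its underside, near the middle unless said otherwise.
- pencil: Bystander: loose dark pencil, 132 mm long, 8 mm thick, lying on the board in front of the finials; origin on its underside, near the middle unless said otherwise.
- sanding_block: Bystander: loose cork sanding block, 95 x 36 x 30 mm, between the board and the mat; origin on its underside, near the middle unless said otherwise.
- chuck_key: Bystander: loose steel T-shaped key, 100 mm crossbar and 85 mm shaft, 12 mm high, origin under the crossbar; origin on its underside, near the middle unless said otherwise.
- bowl_blank: Bystander: loose round wooden disc for a bowl, 124 mm across, 45 mm high (not one of the square blanks); origin on its underside, near the middle unless said otherwise.
Mind the look-alikes: they are no part of the job. Leave any red look-alike of the spire_finial alone.

How it is judged (in metres and radians):
On the way, in this order (a step that is already met when the one before it is completed fails the run):
1. the fingertips dwell just above the tip of the spire finial (horizontal distance between the grasp point and spire_finial_top below 0.03 m and z of the grasp point in the frame of spire_finial_top between 0 and 0.08 m), for 1.5 s.
2. the fingertips dwell just above the blank that is long and thick enough (215 x 66 mm) (x of the grasp point in the frame of blank_a_top between -0.085 and 0.085 m and y of the grasp point in the frame of blank_a_top between -0.03 and 0.03 m and z of the grasp point in the frame of blank_a_top between 0 and 0.08 m), for 1.5 s.
At the end, for the whole second after the job is handed in: The grasp point is over the 215 x 66 mm blank (within 85 mm of its middle along it, 30 mm across it), 0 to 80 mm above its upper face, touching nothing; every pattern, blank and bystander is at rest within 10 mm of where it began, patterns and blanks untipped (all of step 2 and distance of each of spire_finial, ball_finial, acorn_finial, urn_finial, blank_a, blank_b, blank_c, calipers, pencil, sanding_block, chuck_key, bowl_blank from where it was at the start of the episode below 0.01 m and angle between each of spire_finial, ball_finial, acorn_finial, urn_finial, blank_a, blank_b, blank_c's own z axis and vertical below 0.1 rad and linear speed of each of spire_finial, ball_finial, acorn_finial, urn_finial, blank_a, blank_b, blank_c below 0.02 m/s).
It fails at once if the robot touches anything (contact force between any of the fingers, the arm and anything else above 0.5 N).
It fails at once if a pattern, a blank or another thing on the bench is moved more than 10 mm, lifted or knocked over (distance of any of spire_finial, ball_finial, acorn_finial, urn_finial, blank_a, blank_b, blank_c, calipers, pencil, sanding_block, chuck_key, bowl_blank from where it was at the start of the episode above 0.01 m or angle between any of spire_finial, ball_finial, acorn_finial, urn_finial, blank_a, blank_b, blank_c's own z axis and vertical above 0.2 rad).
It fails at once if the hand points closely at a wrong pattern or a wrong blank (grasp point within 25 mm of its middle, less than 70 mm above its top) ((horizontal distance between the grasp point and ball_finial_top below 0.025 m and z of the grasp point in the frame of ball_finial_top between -0.02 and 0.07 m) or (horizontal distance between the grasp point and acorn_finial_top below 0.025 m and z of the grasp point in the frame of acorn_finial_top between -0.02 and 0.07 m) or (horizontal distance between the grasp point and urn_finial_top below 0.025 m and z of the grasp point in the frame of urn_finial_top between -0.02 and 0.07 m) or (x of the grasp point in the frame of blank_b_top between -0.05 and 0.05 m and y of the grasp point in the frame of blank_b_top between -0.018 and 0.018 m and z of the grasp point in the frame of blank_b_top between -0.02 and 0.07 m) or (x of the grasp point in the frame of blank_c_top between -0.05 and 0.05 m and y of the grasp point in the frame of blank_c_top between -0.018 and 0.018 m and z of the grasp point in the frame of blank_c_top between -0.02 and 0.07 m)).
It also fails if it takes over 42 s, if anything falls off the work surface, if the arm or the gripper's body presses on something with over 40 N, if the wrist force passes 120 N, or if a joint passes its speed limit or range.

## Working session

There is one attempt and no reset: what is moved stays moved. The work goes in short steps, Python scripts to look and compute and a tool call to move; the robot and the scene stay as the last step left them, time stands still between calls to the robot, and variables do not carry over. Pictures are saved under pics/ and viewed, about 8 in all and at most 12, crops included, and the job is handed in when it is done.

Besides the shell and the picture viewer there is one more tool, called after "Request:" by a JSON object that holds its "op" and its "data", one argument or row to a line. apply_moves: Moves the arm, as the interface text tells. Its arguments: {"type":"object","properties":{"series":{"type":"array"}},"required":["series"]}

```bash
mkdir -p pics
python3 - <<'E'
from cell import monitor,cams
import cv2
for n in("scene","top"):
    c=cams.read_camera(n); cv2.imwrite(f"pics/{n}0.png",c["image"][:,:,::-1]); print(n,{k:v for k,v in c.items() if k!="image"})
print(monitor.state())
E
```

```text
scene {'fx': 487.173811372454, 'fy': 487.173811372454, 'cx': 323.9120873918479, 'cy': 235.90313169161672, 'position': array([1098.65794431,  832.62181639, 1002.2428762 ]), 'orientation': array([-2.28383042e+00, -1.64068420e-04,  2.57634555e+00])}
top {'fx': 464.0708846584447, 'fy': 464.0708846584447, 'cx': 314.56215251564026, 'cy': 246.49114842187618, 'position': array([ 491.8766997 ,   14.15871033, 1333.49488172]), 'orientation': array([-3.06357005, -0.02284633, -1.56268463])}
{'t': 0.1, 'joints': array([ 9.98394547e-01,  4.91477884e-01,  1.55940727e+00, -1.33679246e-05,
        1.09171082e+00, -1.05583922e-01]), 'qvel': array([ 0.00033242, -0.00224682, -0.00163582,  0.00149694,  0.0020743 ,
        0.00139506]), 'tau': array([ 3.25298541e-03, -6.13623190e+01, -2.58606738e+01,  6.94472599e-02,
        4.69471514e-02, -1.60968915e-05]), 'eef_pos': array([281.23030242, 558.11039124, 404.22692373]), 'tcp_rot': array([-1.66456336,  1.56979293, -2.13137505]), 'ft_force': array([-0.32548789,  0.05653726, -0.11129961]), 'moment': array([ 0.0360563 ,  0.00189975, -0.04556121]), 'opening': 1.0027562604259719}
```

View pics/scene0.png

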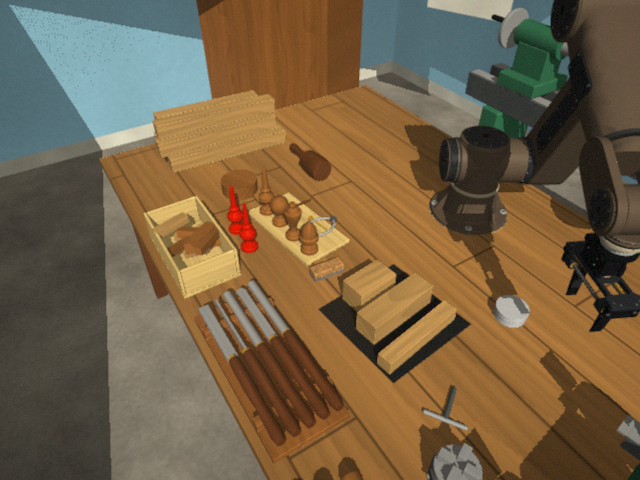

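View pics/top0.png

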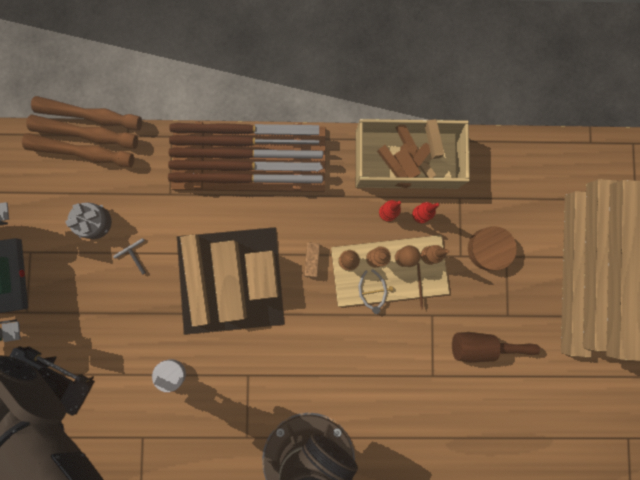

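The scene view shows the brown finials at about (265,190), (279,208), (292,220) and (308,237), with two red look-alikes at (235,210) and (248,230). In the top view the blanks are at (194,280), (228,281) and (261,275). Next I'll enlarge the finials and measure.

```bash
cat > h.py <<'E'
import numpy as np
from scipy.spatial.transform import Rotation as R
def ray(c,u,v):
    d=R.from_euler('xyz',c["orientation"]).as_matrix()@np.array([(u-c["cx"])/c["fx"],(v-c["cy"])/c["fy"],1]); return c["position"],d
def cast(c,u,v,z):
    p,d=ray(c,u,v); return (p+d*(z-p[2])/d[2]).round(1)
def tri(r1,r2):
    (p,d),(q,e)=r1,r2; s=np.linalg.lstsq(np.c_[d,-e],q-p,rcond=None)[0]
    a,b=p+s[0]*d,q+s[1]*e; return ((a+b)/2).round(1),np.linalg.norm(a-b).round(1)
E
python3 - <<'E'
from cell import cams
import cv2,numpy as np
s=cams.read_camera("scene")["image"][:,:,::-1]; t=cams.read_camera("top")["image"][:,:,::-1]
a=cv2.resize(s[160:265,225:355],None,fx=6,fy=6,interpolation=cv2.INTER_CUBIC)[:300*2]
b=cv2.resize(t[195:345,170:460],(790,409),interpolation=cv2.INTER_CUBIC)
cv2.imwrite("pics/a.png",a[:600]);cv2.imwrite("pics/b.png",b);print(a.shape)
E
```

```text
(600, 780, 3)
```

View pics/a.png

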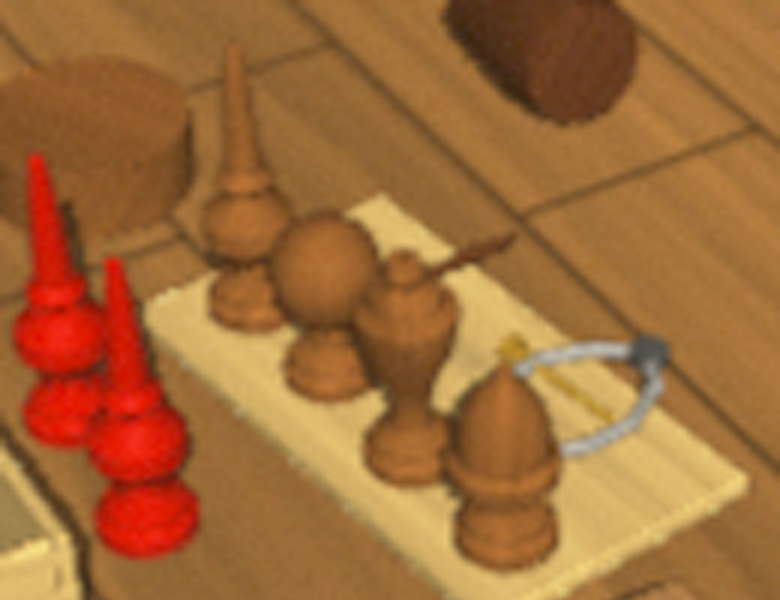

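View pics/b.png

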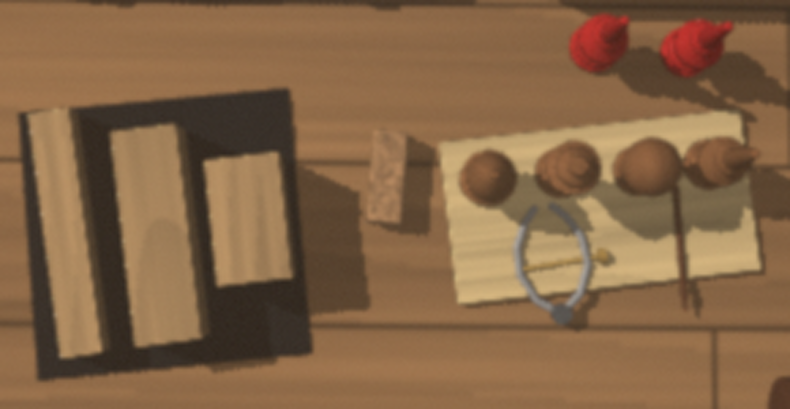

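The spire finial is the far brown one: long point, tip at scene (264,167) and top (448,253). The red pair are the look-alikes. The others, in order, are ball, urn and acorn. Blank_a is the middle one, since it is thick and long. I'll check this with numbers.

Run:
```python
from cell import cams,monitor
from h import *
s=cams.read_camera("scene");t=cams.read_camera("top")
S=lambda x,y:(225+x/6,160+y/6); T=lambda x,y:(170+x/2.724,195+y/2.724)
print("spire",tri(ray(s,*S(232,45)),ray(t,*T(756,157))),cast(s,*S(232,45),182),cast(t,*T(756,157),182))
print("acorn",cast(s,*S(505,362),122),"urn",cast(s,*S(403,255),142),"ball",cast(s,*S(323,212),112))
print("row angle foot acorn/spire", cast(s,*S(505,530),22),cast(s,*S(250,300),22))
for n,z,k in(("b",46,[(27,112),(72,107),(103,352),(58,358)]),("a",70,[(110,132),(178,124),(205,337),(133,347)]),("c",78,[(206,159),(279,151),(292,277),(217,286)])):
    P=np.array([cast(t,*T(*p),z) for p in k]); d=P[3]-P[0]
    print(n,P.mean(0).round(1),"len",np.linalg.norm(P[0]-P[3]).round(),np.linalg.norm(P[1]-P[2]).round(),"wid",np.linalg.norm(P[0]-P[1]).round(),np.linalg.norm(P[3]-P[2]).round(),"ang",np.degrees(np.arctan2(-d[1],-d[0])).round(1))
st=monitor.state();print(st["eef_pos"],R.from_euler('xyz',st["tcp_rot"]).as_matrix().round(4))
```

```text
spire (array([ 570.8, -346.6,  176.2]), np.float64(0.9)) [ 574.8 -338.7  182. ] [ 570.  -344.5  182. ]
acorn [ 552.5 -107.1  122. ] urn [ 564.2 -183.6  142. ] ball [ 562.2 -273.1  112. ]
row angle foot acorn/spire [ 559.  -100.1   22. ] [ 580.3 -334.5   22. ]
b [497.2 317.1  46. ] len 250.0 250.0 wid 46.0 45.0 ang 8.8
a [494.9 221.   70. ] len 214.0 213.0 wid 68.0 71.0 ang 7.5
c [511.8 129.4  78. ] len 126.0 125.0 wid 73.0 74.0 ang 6.0
[281.24553947 558.12582429 404.55564971] [[-2.00e-04  4.50e-01  8.93e-01]
 [-3.00e-04  8.93e-01 -4.50e-01]
 [-1.00e+00 -3.00e-04 -0.00e+00]]
```

Heights, sizes and spacing agree: tip ≈ (571,-343,180), and blank_a's top centre ≈ (495,221,70) at 214×69. I'll go over the spire, raised for the transit, with the fingers nearly shut but not touching each other.

Request:
{"op": "apply_moves", "data": {
  "series": [
    [0.7,[-6,0,0],0],
    [0.7,[-6,-22.1,35.7],0],
    [0.7,[-6,-22.1,35.7],0],
    [0.7,[-6,-22.1,35.7],0],
    [0.7,[-6,-22.1,35.7],0],
    [0.7,[-6,-22.1,35.7],0],
    [0.7,[-6,-22.1,35.7],0],
    [0.7,[-6,-22.1,35.7],0],
    [0.7,[-6,-22.1,35.7],0],
    [0.7,[-6,-67.4,66.4],0],
    [0.7,[-6,-67.4,66.4],0],
    [0.7,[-6,-67.4,66.4],0],
    [0.7,[-6,-67.4,66.4],0],
    [0.7,[-6,-67.4,66.4],0],
    [0.7,[-6,-67.4,66.4],0],
    [0.7,[-6,-67.4,66.4],0],
    [0.7,[-6,-67.4,66.4],0],
    [0.7,[-6,-67.4,66.4],0],
    [0.7,[-6,-67.4,66.4],0],
    [0.7,[-6,-67.4,66.4],0]
  ]
}}

```text
t: 2.8
eef_pos: [571.1, -341.5, 464.5]
tcp_rot: [2.487, 1.57, 2.021]
ft_force: [-0.4, 0.7, -0.7]
opening: 0.149
```

Run:
```python
from cell import cams,monitor
from h import *
import cv2
w=cams.read_camera("wrist");s=cams.read_camera("scene")
cv2.imwrite("pics/w1.png",w["image"][:,:,::-1])
cv2.imwrite("pics/s1.png",cv2.resize(s["image"][90:290,170:420,::-1],None,fx=3,fy=3))
Rm=R.from_euler('xyz',w["orientation"]).as_matrix()
for P in([571,-343,182],):
    v=Rm.T@(np.array(P)-w["position"]);th=np.arctan2(np.hypot(v[0],v[1]),v[2]);f=w["fx"]*th/np.hypot(v[0],v[1])
    print("expect px",w["cx"]+f*v[0],w["cy"]+f*v[1], "dist",np.linalg.norm(v),"f",w["fx"])
st=monitor.state();print(st["eef_pos"],R.from_euler('xyz',st["tcp_rot"]).as_matrix().round(3))
```

```text
expect px 311.47804743943135 246.42908171194048 dist 272.1925575566138 f 371.64829954431775
[ 571.15372789 -340.95599698  465.02168441] [[ 0.     0.449  0.894]
 [ 0.     0.894 -0.449]
 [-1.     0.     0.   ]]
```

View pics/w1.png

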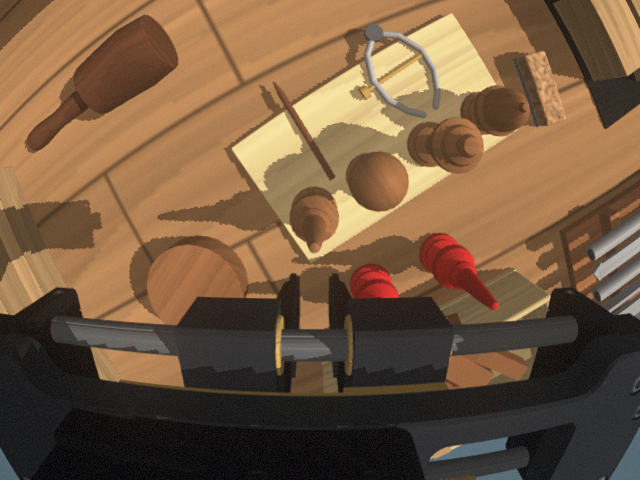

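View pics/s1.png

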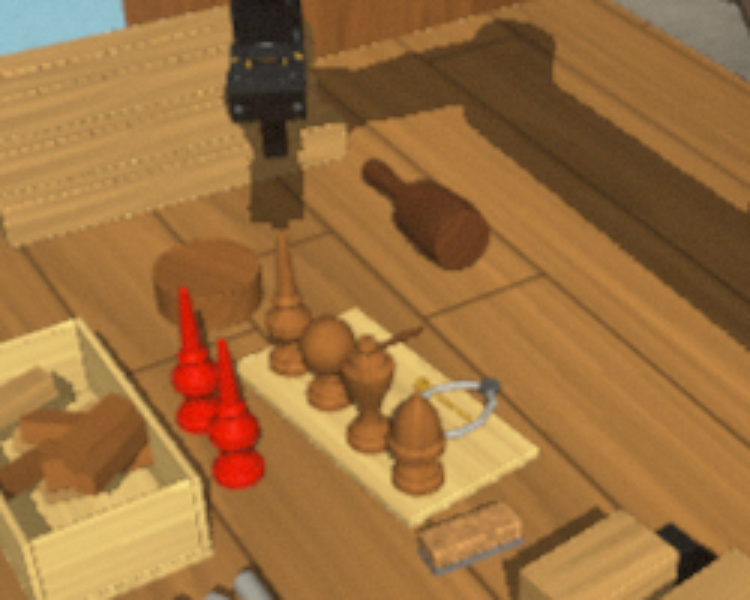

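In the wrist view the tip sits at (315,247) against a predicted (311,246), about 3 mm off. The scene view shows the brown spire right under the fingers. I'll descend 65 mm, which puts the grasp point about 47 mm above the tip, and dwell there.

Request:
{"op": "apply_moves", "data": {
  "series": [
    [0.7,[2.5,0,0],0],
    [0.7,[4.5,0,0],0],
    [0.7,[6,0,0],0],
    [0.7,[6.5,0,0],0],
    [0.7,[6.5,0,0],0],
    [0.7,[6.5,0,0],0],
    [0.7,[6.5,0,0],0],
    [0.7,[6.5,0,0],0],
    [0.7,[6.5,0,0],0],
    [0.7,[6.5,0,0],0],
    [0.7,[6.5,0,0],0],
    [0.7,[6.5,0,0],0],
    [0.7,[6.5,0,0],0],
    [0.7,[6.5,0,0],0],
    [0.7,[6.5,0,0],0],
    [0.7,[6.5,0,0],0],
    [0.7,[6.5,0,0],0],
    [0.7,[6.5,0,0],0],
    [0.7,[6.5,0,0],0],
    [0.7,[6.5,0,0],0]
  ]
}}

```text
t: 5.4
eef_pos: [570.9, -342.6, 399.7]
tcp_rot: [1.137, 1.571, 0.67]
ft_force: [-0.0, 0.8, 1.3]
opening: 0.154
```

Request:
{"op": "apply_moves", "data": {
  "series": [
    [0.7,[0,0,0],0],
    [0.7,[0,0,0],0],
    [0.7,[0,0,0],0],
    [0.7,[0,0,0],0]
  ]
}}

```text
t: 5.9
eef_pos: [570.9, -342.6, 399.7]
tcp_rot: [1.301, 1.571, 0.834]
ft_force: [0.0, -0.5, 0.4]
opening: 0.149
```

Request:
{"op": "apply_moves", "data": {
  "series": [
    [0.7,[-6,0,0],0],
    [0.7,[-6,0,0],0],
    [0.7,[-6,46.9,-32.2],0],
    [0.7,[-6,46.9,-32.2],0],
    [0.7,[-6,46.9,-32.2],0],
    [0.7,[-6,46.9,-32.2],0],
    [0.7,[-6,46.9,-32.2],0],
    [0.7,[-6,46.9,-32.2],0],
    [0.7,[-6,46.9,-32.2],0],
    [0.7,[-6,46.9,-32.2],0],
    [0.7,[-6,46.9,-32.2],0],
    [0.7,[-6,46.9,-32.2],0],
    [0.7,[-6,46.9,-32.2],0],
    [0.7,[-6,46.9,-32.2],0],
    [0.7,[-6,46.9,-32.2],0],
    [0.7,[-6,46.9,-32.2],0],
    [0.7,[-6,46.9,-32.2],0]
  ]
}}

```text
t: 8.02
eef_pos: [494.5, 220.8, 459.8]
tcp_rot: [0.995, 1.571, 0.528]
ft_force: [-0.6, 0.1, 0.3]
opening: 0.149
```

Run:
```python
from cell import cams,monitor
from h import *
import cv2
w=cams.read_camera("wrist")
im=w["image"][:,:,::-1].copy()
Rm=R.from_euler('xyz',w["orientation"]).as_matrix()
for P in([495,221,70],):
    v=Rm.T@(np.array(P)-w["position"]);th=np.arctan2(np.hypot(v[0],v[1]),v[2]);f=w["fx"]*th/np.hypot(v[0],v[1])
    p=(int(w["cx"]+f*v[0]),int(w["cy"]+f*v[1]));cv2.drawMarker(im,p,(0,0,255),0,20,2);print(p)
cv2.imwrite("pics/w2.png",im)
st=monitor.state();print(st["t"],st["eef_pos"])
```

```text
(314, 217)
8.075 [494.47958863 220.90360351 459.78950792]
```

View pics/w2.png

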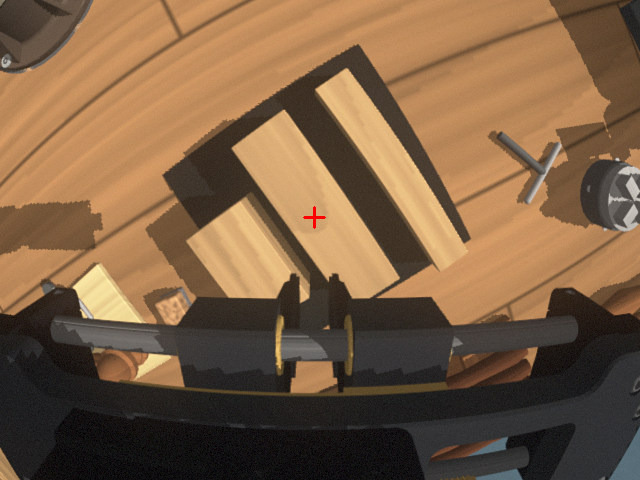

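The marker at (314,217) is centred on the middle, long thick blank. I'll descend 173 mm, to about 45 mm above its face, and dwell.

Request:
{"op": "apply_moves", "data": {
  "series": [
    [0.7,[4,0,0],0],
    [0.7,[8,0,0],0],
    [0.7,[11,0,0],0],
    [0.7,[14,0,0],0],
    [0.7,[16,0,0],0],
    [0.7,[17,0,0],0],
    [0.7,[17.3,0,0],0],
    [0.7,[17.3,0,0],0],
    [0.7,[17.3,0,0],0],
    [0.7,[17.3,0,0],0],
    [0.7,[17.3,0,0],0],
    [0.7,[17.3,0,0],0],
    [0.7,[17.3,0,0],0],
    [0.7,[17.3,0,0],0],
    [0.7,[17.3,0,0],0],
    [0.7,[17.3,0,0],0],
    [0.7,[17.3,0,0],0],
    [0.7,[17.3,0,0],0],
    [0.7,[17.3,0,0],0],
    [0.7,[17.3,0,0],0]
  ]
}}

```text
t: 10.58
eef_pos: [494.4, 221.2, 286.8]
tcp_rot: [1.537, 1.571, 1.07]
ft_force: [0.1, -0.2, -0.5]
opening: 0.149
```

Request:
{"op": "apply_moves", "data": {
  "series": [
    [0.7,[0,0,0],0],
    [0.7,[0,0,0],0],
    [0.7,[0,0,0],0],
    [0.7,[0,0,0],0],
    [0.7,[0,0,0],0],
    [0.7,[0,0,0],0]
  ]
}}

```text
t: 11.32
eef_pos: [494.4, 221.2, 286.7]
tcp_rot: [1.607, 1.571, 1.14]
ft_force: [-0.1, -0.8, -0.0]
opening: 0.151
```

Run:
```python
from cell import cams
import cv2
cv2.imwrite("pics/s2.png",cams.read_camera("scene")["image"][:,:,::-1])
```

```text
(no output)
```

View pics/s2.png

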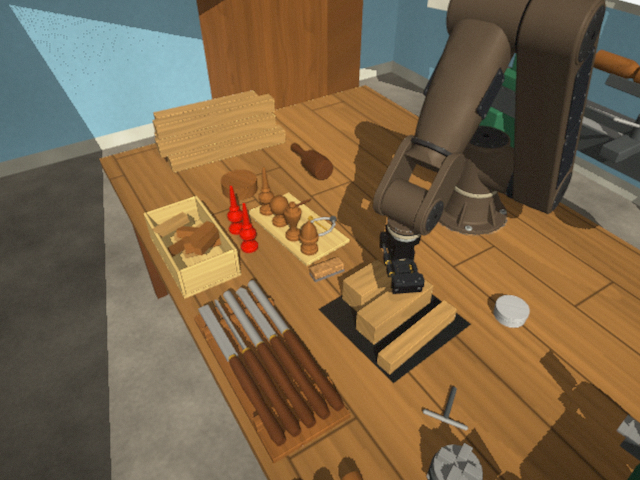

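The gripper hovers over the middle blank, around (400,290), and the finials, blanks and bystanders are where they began. Handing in.

```bash
python3 -c "
from cell import job
print(job.job_done())"
```

```text
the job is handed in; nothing more can be done
None
```

I pointed at the brown spire finial first, then at the 215 × 66 mm blank, and handed the job in at about 11.5 s with the hand still over the blank. The hand-in gives no verdict, so these are my own checks:

- **Spire finial:** The grasp point dwelt for over 2 s about 47 mm above its tip. The wrist camera, looking from above, put the tip within about 3 mm of where I had measured it.
- **Blank:** The grasp point dwelt over 2 s about 46 mm above the middle of its upper face. I measured that face as about 214 × 69 mm, close to its stated size. The wrist view showed my computed point in the middle of the blank.
- **Nothing touched or moved:** The wrist force readings stayed around 1 N, which I took as sensor noise. In the last scene picture, everything in view stood where it began, judged by eye only; the hand hides part of the blanks.
- **One disagreement:** Triangulating the spire tip gave a height of 176 mm rather than 182 mm, and the two cameras differed by about 7 mm in position. Both are well inside the 30 mm allowed.

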